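# Check a stretcher frame for square by its diagonals and true it up

## Robot

A 7-joint arm with a two-finger parallel gripper is mounted at the origin on the work surface. World frame = base frame: x ahead of the robot, y to its left, z up, the work surface at z = 0. Lengths are in mm, angles in rad, forces in N, time in s.
With the tool pointing down it reaches from about 350 to 900 mm from the base axis. Payload 7.2 kg.
Tool frame: the origin (TCP) lies midway between the tips of the shut fingers; the grasp point (between the pads) lies 19 mm behind it; z points along the fingers, y is the line along which they close (so a half turn about z gives the same grasp; the last joint's range is limited). The gripper opens to 85 mm and grips with 20 to 120 N. Pads are 22 mm wide; open, the fingers measure 114 mm over their backs; the gripper's body (76 mm by 85 mm) begins 54 mm behind the grasp point. The pads swing forward as they close: fully open they stand 13 mm farther back than shut.
Start: joints at [1.145, 0.411, -0.013, 1.596, 0.006, 1.134, -0.082], TCP at [218.872, -585.426, 231.297] pointing down, gripper open.
Joint ranges: [-2.95, 2.95], [-0.29, 1.99], [-1.47, 1.44], [0.14, 2.54], [-1.03, 4.17], [0.13, 1.85], [-2.86, 2.86]. Speed limits (rad/s): [2.39, 2.39, 3.01, 3.01, 3.14, 3.14, 3.14].

## Interface

Orientations are given as [roll, pitch, yaw] about the fixed x, y, z axes, in that order (R = Rz(yaw) Ry(pitch) Rx(roll)).
In Python, from cell import readout, eyes, job gives the robot as it stands.
- The arm moves only by the tool jog_arm, never from a script. Its argument "series" is a list of rows, each a list of 7 numbers: the shift along the tool's x, y, z in m, then the turn, a rotation vector about the tool's x, y, z in rad, then the closure, from 0 (fully open) to 1 (shut). In form: [[dx, dy, dz, ax, ay, az, hand], ...]. A call has 1 to 5 rows; each row is the pose to reach, as a shift and turn from the pose commanded when the call began, along the tool's axes at that moment; what a row does not reach only later rows make up. A row lasts 1/10 s, in which the tool goes at most 50 mm and 8.59 degrees, less where a joint would pass 70% of its speed; a pose out of reach is approached as far as the arm can. A call with a gripper value outside its range is refused whole. The fingers move at their own pace and stop on an object; "force" is the grip in N (left out, the last holds). Time passes only in rows, so rows that repeat a pose let the fingers close. It gives the time, the measured TCP pose, the force, the opening and the grip force at its end, in the units of the state.
- readout.get_obs(): the state, without advancing time (a new reading comes with each control period).
- eyes.snapshot(name): name is "scene" or "top" or "wrist"; returns the picture (480x640x3 uint8, red, green, blue); there is no depth.
- eyes.camera_info(name): a dict with "camera_matrix" (3x3 intrinsics, pixels), "dist_coeffs" ([k1, k2, p1, p2, k3] as OpenCV has them; the pictures are not rectified), "T" (4x4, takes a point from camera to world coordinates). Camera axes: x right, y down, z forward; pixel columns grow to the right and rows downward; lengths in mm; the calibration is good to about 2 mm. A picture is of the moment at which its call begins: read the wrist's pose just before it. camera_info takes no time and is no camera call; for the wrist camera it gives the pose at the moment of the call.
- job.hand_in(): hands the job in; it is judged then, once.
Trained networks look in the newest picture that a camera, given by its name, has taken for a name from the list of things; names that differ only in an ending like _2 or _b are one class to them, and where a whole thing is asked for, a point or a joint stands for the part that bears it (a point fixed in the world has none). Each returns a list of dicts, best first, with "score" (0 to 1); they miss things now and then, are a little off and sometimes report something else, mostly with a low value. They report only what shows in the picture. A call takes as long as a camera call.
- eyes.find_in(camera, query): "extent" ([centre column, centre row, width, height] in pixels, round what is visible of it).
- eyes.place_of(camera, query): "location" ([column, row] in pixels: a listed point, or the origin of a listed thing).
The state is a dict: "time_s": time; "joints": joint angles; "joint_vel": joint speeds; "tau": joint torques, N m; "tool_pos": TCP position; "orientation": TCP orientation; "contact_force": force on the tool from outside, world axes, zero at the start; "torque": the same for the moment, N m; "finger_gap": finger opening in mm; "grip_force": force on a finger pad.
Only numpy, scipy, OpenCV 4.12 (cv2) and the standard library are available. Lean on these libraries where they do the work, as an engineer would, in place of code of your own. Each camera call takes 0.05 s, during which the arm holds its last target. There are 200 camera calls.

## Task

Check the wooden stretcher frame for square with the extending rule: span the inside diagonal that starts at the corner with the steel plate first, then the other one, each time squeezing the rule gently until both tips bear in their corners, without pushing the frame out of the shape it has. If the two readings differ, spread the shorter diagonal until the two diagonals agree to within 4 mm, pressing no harder than needed, then take the rule out and lay it flat on the bench beside the frame. Leave the mallet, the jar and the spare bars alone.

Things in the scene. Friction and masses are not known exactly. Their poses are not given: they have to be found in the camera images.
- frame: Stretcher frame of pine bars 30 mm wide, 20 mm thick, flat on the bench; opening 226 to 238 mm long (its x; differs each time) by 180 mm wide (its y). The near short bar (at -x) is screwed to a plywood cleat and never moves; a steel plate lies on its +y end. The other bars rack (see far_left). Origin: bench height, 120 mm from the near bar, midway; axes of the near bar, y along it, z up.
- near_left (a point): Inside corner of the opening, at the top edge (20 mm above the bench), at the near bar's +y end beside the steel plate (26 mm square); fixed. The first diagonal runs from here to the far corner at far_right.
- near_right (a point): Inside corner, top edge, at the near bar's -y end; fixed. The second diagonal runs from here to the far corner at far_left.
- far_left (a point): Point on the inside top edge of the +y side bar, 240 mm from near_left; the far inside corner lies 2 to 14 mm before it, the same on both sides. The bars pivot stiffly at the inside corners: the frame racks like a parallelogram (up to 0.065 rad at the start, diagonals up to 18 mm apart). Spread along a diagonal it gives at about 7 N and stays as left. Square: y = +90 mm in the frame's axes.
- far_right (a point): The same point on the -y side bar, 240 mm from near_right; always 180 mm from far_left, and moves with it.
- rule: Extending rule, brown wood with brass ends: two sticks side by side along x, 24 mm wide, 15 mm high, 266 mm from tip to tip retracted. Two upright tabs (6 mm thick, 28 mm wide, 18 to 62 mm above the underside) near the middle, 68 mm over their outer faces: squeeze them together and the tips move apart (see slide). Origin: underside, midway between the tips when retracted. Mass 0.17 kg.
- heel: The rule's brass tip at its -x end: upright pin 8 mm across, 16 mm high, standing on the bench. Origin on its axis, underside, 129 mm from the rule's origin. The tabs' middle is always midway between heel and toe.
- toe: The rule's other brass tip, same size, at the +x end on the sliding stick. Origin on its axis, underside, 129 mm from the rule's origin when retracted. In square frames of 226 to 238 mm it measures 286 to 295 mm over the tips.
- slide (a joint): Extension of the rule in m, 0 retracted to 0.042; over the tips it measures 0.266 plus this. Each mm squeezed at the tabs adds 1 mm, so the length is 0.334 minus the opening over the tabs. A spring draws it back: squeezing takes 4.5 N at first and 7 N at full length, so fingers held at an opening carry the rule at that length; more grip presses the tips outward.
- mallet: Mallet, 240 mm long, lying on the bench; leave alone.
- jar: Closed jar, 60 mm across, 75 mm high; leave alone.
- spare_bars: Stack of four spare pine bars, 220 x 66 x 32 mm; leave alone.

How it is judged:
By the outcome, as a careful person would: the job done as asked, in the order asked, and still so for the second after the job is handed in, with the robot touching nothing.
It also fails if it takes over 72 s, if anything falls off the work surface, if the arm or the gripper's body presses on something with over 40 N, if the wrist force passes 120 N, or if a joint passes its speed limit or range.

## Working session

There is one attempt and no reset: what is moved stays moved. The work goes in short steps, Python scripts to look and compute and a tool call to move; the robot and the scene stay as the last step left them, time stands still between calls to the robot, and variables do not carry over. Pictures are saved under pics/ and viewed, at most 10 in all, crops included, and the job is handed in when it is done.

Besides the shell and the picture viewer there is one more tool, called after "Call:" as a command line: name --pt "numbers of a row" for each row, then --argument value for the rest. jog_arm: Moves the arm, as the interface text tells. Its arguments: {"type":"object","properties":{"series":{"type":"array"},"force":{"type":"number"}},"required":["series"]}

```bash
mkdir -p pics; ls
cat > h.py <<'E'
import numpy as np, cv2
from cell import readout, eyes, job
from scipy.spatial.transform import Rotation as R
def ray(ci,px):
    K=np.array(ci["camera_matrix"],float);d=np.array(ci["dist_coeffs"],float);T=np.array(ci["T"],float)
    u=cv2.undistortPoints(np.array([[px]],float),K,d)[0,0]
    return T[:3,3],T[:3,:3]@np.array([u[0],u[1],1.])
def atz(ci,px,z):
    o,v=ray(ci,px);return o+v*(z-o[2])/v[2]
def tri(obs):
    A=np.zeros((3,3));b=np.zeros(3)
    for ci,px in obs:
        o,v=ray(ci,px);v=v/np.linalg.norm(v);P=np.eye(3)-np.outer(v,v);A+=P;b+=P@o
    return np.linalg.solve(A,b)
def proj(ci,p):
    T=np.linalg.inv(np.array(ci["T"],float))
    r=cv2.projectPoints(np.array([p],float),cv2.Rodrigues(T[:3,:3])[0],T[:3,3],np.array(ci["camera_matrix"],float),np.array(ci["dist_coeffs"],float))
    return r[0][0,0]
def snap(cam,name=None):
    im=eyes.snapshot(cam);ci=eyes.camera_info(cam)
    if name: cv2.imwrite(f"pics/{name}.png",im[:,:,::-1])
    return im,ci
E
python3 - <<'E'
from h import *
np.set_printoptions(precision=1,suppress=True)
C={}
for c in("scene","top"):
    im,C[c]=snap(c,c+"0"); print(c,C[c]["T"])
res={}
for q in["near_left","near_right","far_left","far_right","frame","heel","toe","rule"]:
    for c in C:
        r=eyes.place_of(c,q)
        res[q,c]=r[0]["location"] if r else None
        print(q,c,[(np.round(x["location"],1),round(x["score"],2)) for x in r[:2]])
    if res[q,"scene"] is not None and res[q,"top"] is not None:
        print("  tri",tri([(C[c],res[q,c]) for c in C]),"top z20",atz(C["top"],res[q,"top"],20))
o=readout.get_obs();print(o["time_s"],o["orientation"],o["tool_pos"],o["finger_gap"])
E
```

```text
pics
scene [[  -0.9    0.3   -0.3  968.2]
 [   0.5    0.7   -0.6  823.2]
 [   0.    -0.7   -0.7 1063.6]
 [   0.     0.     0.     1. ]]
top [[  -0.    -1.     0.2  359.3]
 [  -1.     0.     0.   -16.6]
 [  -0.    -0.2   -1.  1192.5]
 [   0.     0.     0.     1. ]]
near_left scene [(array([411.8, 275.2]), 0.93)]
near_left top [(array([235.1, 320.1]), 0.89)]
  tri [410.4 194.7  25.4] top z20 [409.8 196.4  20. ]
near_right scene []
near_right top [(array([307.2, 307. ]), 0.82)]
far_left scene [(array([323.8, 318.4]), 0.71), (array([437.1, 349.8]), 0.67)]
far_left top [(array([226.3, 222.5]), 0.61)]
  tri [652.5 215.9  34.1] top z20 [653.  220.7  20. ]
far_right scene [(array([284.3, 269.7]), 0.9), (array([349.3, 374.2]), 0.58)]
far_right top [(array([300.2, 212.3]), 0.84), (array([481.4, 241.2]), 0.59)]
  tri [673.5  35.7  18. ] top z20 [674.4  34.6  20. ]
frame scene []
frame top []
heel scene [(array([328., 183.]), 0.42)]
heel top [(array([405.9, 309. ]), 0.44)]
  tri [ 425.5 -220.1  -10.9] top z20 [ 426.8 -217.1   20. ]
toe scene [(array([239.3, 209.6]), 0.57)]
toe top []
rule scene [(array([282. , 194.2]), 0.95)]
rule top [(array([404.7, 259.3]), 0.77)]
  tri [ 556.8 -228.2   -8. ] top z20 [ 548.6 -220.8   20. ]
0.9 [3.1 0.  0.4] [ 218.9 -585.5  231.3] 85.55022918644272
```

View pics/top0.png

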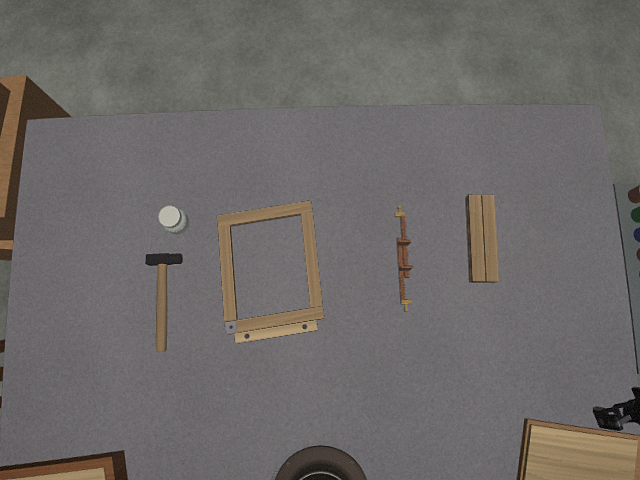

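View pics/scene0.png

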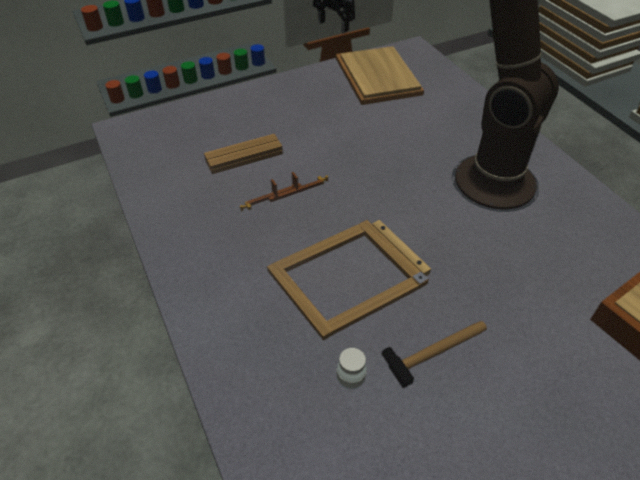

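The top view shows the frame round (270,265), the steel plate at (231,327), and the near bar with its cleat toward the robot. The rule is at (404,260) with tabs at rows 241 and 267. Both pictures put the heel at the robot end (406,308) and the toe at (400,210). The mallet, jar and spare bars are clear of these.

```bash
cat >> h.py <<'E'
def delta(p,yaw,tilt=0):
    "shift (m) and turn to a downward pose at p (mm), yaw"
    o=readout.get_obs();Rc=R.from_euler('xyz',o["orientation"]);Rt=R.from_euler('xyz',[np.pi,0,yaw])
    d=Rc.inv().apply(np.array(p)-np.array(o["tool_pos"]))/1000
    return np.round(np.r_[d,(Rc.inv()*Rt).as_rotvec()],4)
E
python3 - <<'E'
from h import *
np.set_printoptions(precision=3,suppress=True)
ct=eyes.camera_info("top")
h=atz(ct,(406,308),10);t=atz(ct,(400,210),10);c=(h+t)/2
y=np.arctan2(*(t-h)[1::-1]);print(h,t,np.linalg.norm(t-h),c,y)
a=atz(ct,(404.5,241),50);b=atz(ct,(404.5,267),50);print(a,b)
print(delta([c[0],c[1],200],np.pi/2+y)); o=readout.get_obs();print(o["orientation"])
w=eyes.camera_info("wrist");T=np.array(w["T"])
Tt=np.eye(4);Tt[:3,:3]=R.from_euler('xyz',o["orientation"]).as_matrix();Tt[:3,3]=o["tool_pos"]
print(np.linalg.inv(Tt)@T,w["camera_matrix"])
E
```

```text
[ 429.807 -219.229   10.   ] [ 676.976 -217.82    10.   ] 247.17318806203443 [ 553.392 -218.524   10.   ] 0.005700819460028005
[ 588.566 -217.596   50.   ] [ 525.137 -214.05    50.   ]
[ 0.442 -0.227  0.031  0.     0.    -1.219]
[3.142 0.    0.358]
[[  -0.      -0.95    -0.313   80.665]
 [   1.       0.      -0.      -1.316]
 [   0.      -0.313    0.95  -142.895]
 [   0.       0.       0.       1.   ]] [[410.424   0.    309.92 ]
 [  0.    410.424 238.375]
 [  0.      0.      1.   ]]
```

Call:
jog_arm --pt "0.044 -0.022 0.003 0 0 -0.12 0" --pt "0.088 -0.045 0.006 0 0 -0.24 0" --pt "0.132 -0.068 0.009 0 0 -0.36 0" --pt "0.176 -0.09 0.012 0 0 -0.48 0" --pt "0.22 -0.113 0.015 0 0 -0.6 0"

```text
time_s: 1.4
tool_pos: [386.5, -401.1, 216.5]
orientation: [3.141, 0.0, 0.962]
contact_force: [0.0, -0.9, -0.1]
finger_gap: 85.2
grip_force: 0.0
```

Call:
jog_arm --pt "0.049 0.007 0.003 0 0 -0.12 0" --pt "0.098 0.014 0.006 0 0 -0.24 0" --pt "0.147 0.02 0.009 0 0 -0.36 0" --pt "0.196 0.027 0.012 0 0 -0.48 0" --pt "0.246 0.033 0.015 0 0 -0.6 0"

```text
time_s: 1.9
tool_pos: [554.8, -219.3, 201.5]
orientation: [3.141, 0.001, 1.562]
contact_force: [0.7, -1.3, 0.6]
finger_gap: 85.1
grip_force: 0.0
```

Run:
```python
from h import *
np.set_printoptions(precision=3,suppress=True)
o=readout.get_obs();print(o["time_s"],o["tool_pos"],o["orientation"],o["joints"],o["finger_gap"])
im,ci=snap("wrist","w1")
for q in["heel","toe","rule"]:
    for r in eyes.place_of("wrist",q)[:2]: print(q,r["location"],r["score"],atz(ci,r["location"],0))
ct=eyes.camera_info("top")
print(delta([553.4,-218.5,200],np.pi/2+.006))
```

```text
1.9 [ 554.759 -219.34   201.479] [3.141 0.001 1.562] [ 0.607  0.425 -0.419  1.682  0.192  1.075  0.12 ] 85.14220853937432
heel [162.0, 206.4] 0.6 [ 432.607 -211.929    0.   ]
toe [463.4, 198.6] 0.67 [ 693.801 -203.161    0.   ]
rule [310.0, 200.7] 0.78 [ 560.963 -206.287    0.   ]
[ 0.001 -0.001  0.001 -0.    -0.001 -0.017]
```

View pics/w1.png

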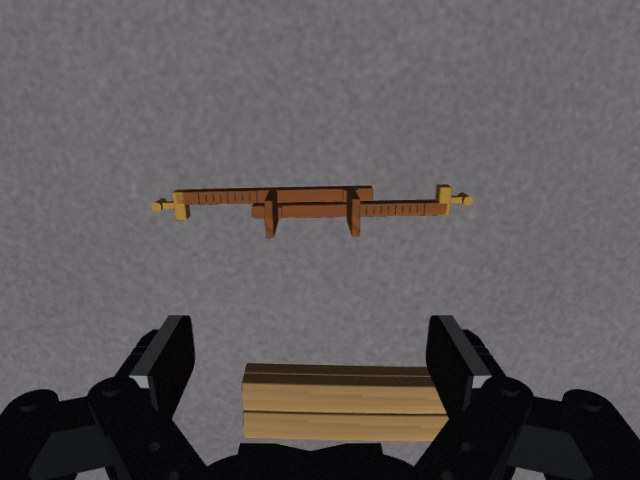

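The picture shows the rule across the view. The pins are at about (157,206) for the heel and (467,200) for the toe, and the tab tops end near (270,236) and (358,235).

Run:
```python
from h import *
np.set_printoptions(precision=1,suppress=True)
ci=eyes.camera_info("wrist")
h=atz(ci,(157,206),16);t=atz(ci,(467,200),16);print(h,t,np.linalg.norm(t-h),(h+t)/2,np.arctan2(t[1]-h[1],t[0]-h[0]))
for p in[(265,236),(275,236),(348,235),(360,235)]: print(p,atz(ci,p,62))
im=cv2.imread("pics/w1.png")[150:260,130:500];cv2.imwrite("pics/w1c.png",cv2.resize(im,None,fx=2.15,fy=2.15,interpolation=3))
c=(h+t)/2
for dx in(-31,31):
  for dy in(-14,14):
    print(dx,dy,proj(ci,[c[0]+dx,c[1]+dy,62]),proj(ci,[c[0]+dx,c[1]+dy,18]))
```

```text
[ 427.2 -215.8   16. ] [ 683.5 -213.4   16. ] 256.2819065553841 [ 555.4 -214.6   16. ] 0.009331724453902313
(265, 236) [ 521.3 -228.1   62. ]
(275, 236) [ 528.6 -228.1   62. ]
(348, 235) [ 581.3 -227.9   62. ]
(360, 235) [ 589.9 -228.    62. ]
-31 -14 [269.2 236.6] [274.3 220.2]
-31 14 [267.6 198.7] [273.  186.6]
31 -14 [355.  235.8] [349.5 219.4]
31 14 [355.9 197.8] [350.1 185.8]
```

View pics/w1c.png

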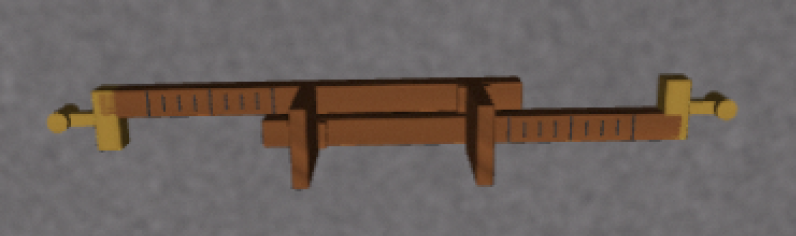

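Call:
jog_arm --pt "0.002 0.0 0.045 0 0 -0.009 0" --pt "0.0047 0.0006 0.09 0 0 -0.018 0" --pt "0.0047 0.0006 0.13 0 0 -0.018 0" --pt "0.0047 0.0006 0.165 0 0 -0.018 0" --pt "0.0047 0.0006 0.181 0 0 -0.018 0" --force 20

```text
time_s: 2.6
tool_pos: [551.3, -217.4, 17.3]
orientation: [-3.137, -0.0, 1.573]
contact_force: [-0.3, 0.6, 0.2]
finger_gap: 85.3
grip_force: 0.0
```

Call:
jog_arm --pt "0 0 0 0 0 0 0.1" --pt "0 0 0 0 0 0 0.18" --pt "0 0 0 0 0 0 0.22" --pt "0 0 0 0 0 0 0.24" --pt "0 0 0 0 0 0 0.24"

```text
time_s: 3.1
tool_pos: [555.8, -216.6, 22.7]
orientation: [3.138, 0.002, 1.576]
contact_force: [-0.3, -0.1, 7.3]
finger_gap: 64.9
grip_force: 6.5
```

Run:
```python
from h import *
o=readout.get_obs();print({k:np.round(v,3) for k,v in o.items()})
snap("wrist","w2")
```

```text
{'time_s': np.float64(3.1), 'joints': array([ 0.549,  0.638, -0.354,  1.824,  0.316,  0.731,  0.027]), 'joint_vel': array([ 0.001, -0.001,  0.001, -0.001, -0.   ,  0.002, -0.   ]), 'tau': array([-1.2500e-01, -6.0442e+01, -5.0730e+00, -1.9192e+01, -7.4000e-02,
       -1.8100e-01, -1.5000e-02]), 'tool_pos': array([ 555.85 , -216.637,   22.666]), 'orientation': array([3.138e+00, 2.000e-03, 1.576e+00]), 'contact_force': array([-0.348, -0.062,  7.251]), 'torque': array([-0.068,  0.152,  0.098]), 'grip_force': np.float64(6.53), 'finger_gap': np.float64(64.878)}
```

View pics/w2.png

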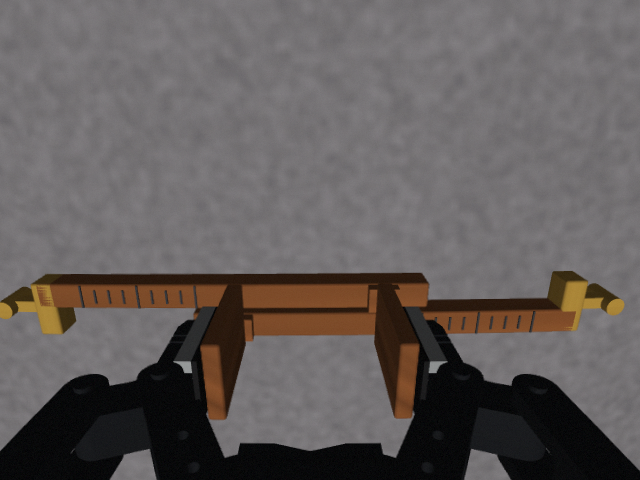

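The fingers hold both tabs. The pins stand at about (5,307) and (612,306), so the rule is straight in the hand. Next I lift it.

Call:
jog_arm --pt "0 0 -0.01 0 0 0 0.25" --pt "0 0 -0.03 0 0 0 0.25" --pt "0 0 -0.06 0 0 0 0.25" --pt "0 0 -0.09 0 0 0 0.25" --pt "0 0 -0.09 0 0 0 0.25"

```text
time_s: 3.65
tool_pos: [556.8, -216.6, 115.5]
orientation: [3.135, 0.003, 1.576]
contact_force: [-0.0, -0.2, -2.4]
finger_gap: 64.3
grip_force: 4.5
```

Run:
```python
from h import *
np.set_printoptions(precision=1,suppress=True)
o=readout.get_obs();print({k:np.round(v,3) for k,v in o.items() if k!='tau'})
im,ci=snap("wrist","w3")
cv2.imwrite("pics/w3.png",im[:,:,::-1])
for q in["heel","toe","rule"]:
    for r in eyes.place_of("wrist",q)[:2]: print(q,r["location"],r["score"])
C={}
for c in("scene","top"):
    im,C[c]=snap(c,c+"1")
# fine corner localisation in the top view
res={}
for q in["near_left","near_right","far_left","far_right"]:
    for c in C:
        r=eyes.place_of(c,q); print(q,c,[(np.round(x["location"],1),round(x["score"],2),atz(C[c],x["location"],20)) for x in r[:2]])
im=cv2.imread("pics/top1.png")[190:350,205:335];cv2.imwrite("pics/top1c.png",cv2.resize(im,None,fx=3.75,fy=3.75,interpolation=3))
```

```text
{'time_s': np.float64(3.65), 'joints': array([ 0.6,  0.5, -0.4,  1.8,  0.2,  0.9,  0.1]), 'joint_vel': array([-0. ,  0. ,  0. ,  0. ,  0. , -0.1, -0. ]), 'tool_pos': array([ 556.8, -216.6,  115.5]), 'orientation': array([3.1, 0. , 1.6]), 'contact_force': array([-0. , -0.2, -2.4]), 'torque': array([-0. , -0.1,  0. ]), 'grip_force': np.float64(4.497), 'finger_gap': np.float64(64.263)}
heel [26.1, 295.5] 0.69
toe [595.7, 290.0] 0.95
rule [303.5, 292.9] 0.96
near_left scene [(array([413.2, 272.9]), 0.66, array([401.6, 186.5,  20. ])), (array([328.7, 156.5]), 0.2, array([ 384.4, -287.9,   20. ]))]
near_left top [(array([236.5, 322.3]), 0.72, array([404.4, 192.9,  20. ]))]
near_right scene [(array([369.9, 230.4]), 0.66, array([424.5,  20. ,  20. ]))]
near_right top [(array([306.9, 309.3]), 0.82, array([432.2,  22.2,  20. ]))]
far_left scene [(array([325.5, 321.7]), 0.84, array([651.6, 214.8,  20. ]))]
far_left top [(array([228.1, 221.4]), 0.97, array([655.7, 216.2,  20. ])), (array([409.8, 255.2]), 0.23, array([ 558.5, -234. ,   20. ]))]
far_right scene [(array([280.9, 271.6]), 0.71, array([682.4,  40.1,  20. ]))]
far_right top [(array([300.6, 213. ]), 0.67, array([672.6,  33.7,  20. ]))]
```

View pics/top1c.png

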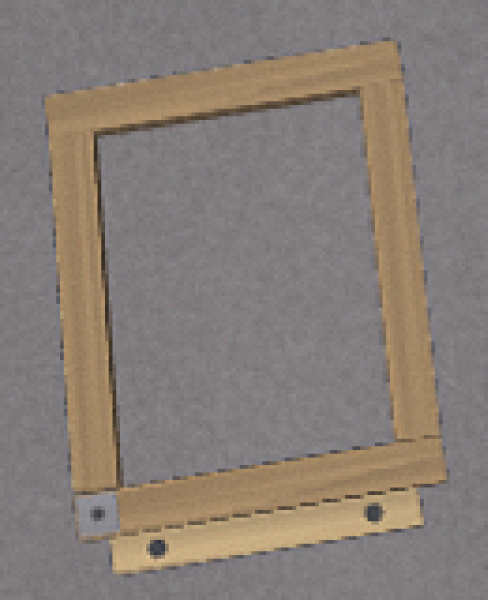

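The crop shows the frame unobstructed. Its inside top corners are at about: near-left (118,489), near-right (398,440), far-left (95,131) and far-right (361,90) in crop pixels. The plate is at (97,513).

Run:
```python
from h import *
np.set_printoptions(precision=3,suppress=True)
ct=eyes.camera_info("top")
P={n:atz(ct,(x/3.75+205,y/3.75+190),20) for n,x,y in[("nl",118,489),("nr",398,440),("fl",95,131),("fr",361,90)]}
for n in P: print(n,P[n])
d=lambda a,b:(np.linalg.norm(P[a]-P[b]),np.arctan2(*(P[b]-P[a])[1::-1]),(P[a]+P[b])[:2]/2)
for a,b in[("nl","fr"),("nr","fl"),("nl","nr"),("fl","fr"),("nl","fl"),("nr","fr")]: print(a,b,*d(a,b))
w=eyes.camera_info("wrist")
h=atz(w,(26,295.5),95);t=atz(w,(595.7,290),95);print(h,t,(h+t)/2,np.linalg.norm(h-t))
L,a,c=d("nl","fr")
print(delta([*c,115.5],a+np.pi/2))
```

```text
nl [408.994 193.05   20.   ]
nr [436.66   11.916  20.   ]
fl [646.445 210.412  20.   ]
fr [669.972  32.037  20.   ]
nl fr 306.6511981180819 -0.5527972452773898 [539.483 112.544]
nr fl 288.80835312295045 0.7577567731808085 [541.553 111.164]
nl nr 183.23489635242098 -1.4192285926080266 [422.827 102.483]
fl fr 179.92020972583748 -1.4396543650913132 [658.209 121.225]
nl fl 238.08466974884902 0.07298824971581634 [527.719 201.731]
nr fr 234.17801827101616 0.08602746211195947 [553.316  21.977]
[ 428.332 -213.421   95.   ] [ 679.728 -209.479   95.   ] [ 554.03 -211.45   95.  ] 251.4267205061246
[ 0.329 -0.013 -0.005 -0.    -0.     0.558]
```

Call:
jog_arm --pt "0.03 0.0 0 0 0 0.06 0.25" --pt "0.072 -0.001 0 0 0 0.13 0.25" --pt "0.115 -0.003 0 0 0 0.2 0.25" --pt "0.158 -0.004 0 0 0 0.28 0.25" --pt "0.2 -0.005 0 0 0 0.35 0.25"

```text
time_s: 4.85
tool_pos: [548.1, -14.2, 110.5]
orientation: [3.141, -0.0, 1.222]
contact_force: [1.2, -0.3, -1.3]
finger_gap: 64.3
grip_force: 4.4
```

Call:
jog_arm --pt "0.036 -0.016 0 0 0 0.06 0.25" --pt "0.072 -0.031 0.005 0 0 0.13 0.25" --pt "0.1 -0.044 0.02 0 0 0.208 0.25" --pt "0.1184 -0.0518 0.035 0 0 0.208 0.25" --pt "0.1184 -0.0518 0.035 0 0 0.208 0.25"

```text
time_s: 5.35
tool_pos: [537.8, 117.0, 73.8]
orientation: [-3.139, 0.0, 1.023]
contact_force: [-0.6, -0.2, -1.9]
finger_gap: 64.0
grip_force: 4.8
```

Run:
```python
from h import *
np.set_printoptions(precision=3,suppress=True)
o=readout.get_obs();print({k:np.round(v,3) for k,v in o.items() if k!='tau'})
im,ci=snap("wrist","w4")
for q in["heel","toe","near_left","far_right","far_left","near_right"]:
    for r in eyes.place_of("wrist",q)[:2]: print(q,r["location"],r["score"],atz(ci,r["location"],20))
print("expect nl,fr px",proj(ci,[409,193,20]),proj(ci,[670,32,20]))
```

```text
{'time_s': np.float64(5.35), 'joints': array([-0.05 ,  0.499, -0.326,  1.91 ,  0.219,  0.77 , -1.045]), 'joint_vel': array([ 0.053, -0.026,  0.035, -0.014,  0.004,  0.036,  0.054]), 'tool_pos': array([537.776, 117.022,  73.779]), 'orientation': array([-3.139,  0.   ,  1.023]), 'contact_force': array([-0.623, -0.163, -1.857]), 'torque': array([-0.032,  0.053,  0.05 ]), 'grip_force': np.float64(4.784), 'finger_gap': np.float64(64.027)}
heel [30.0, 296.0] 0.96 [396.656 181.351  20.   ]
toe [591.7, 297.5] 0.69 [661.124  18.632  20.   ]
near_left [38.4, 266.2] 0.85 [413.663 191.848  20.   ]
far_right [607.9, 266.6] 0.89 [675.108  31.601  20.   ]
expect nl,fr px [ 31.064 268.636] [599.166 270.658]
```

View pics/w4.png

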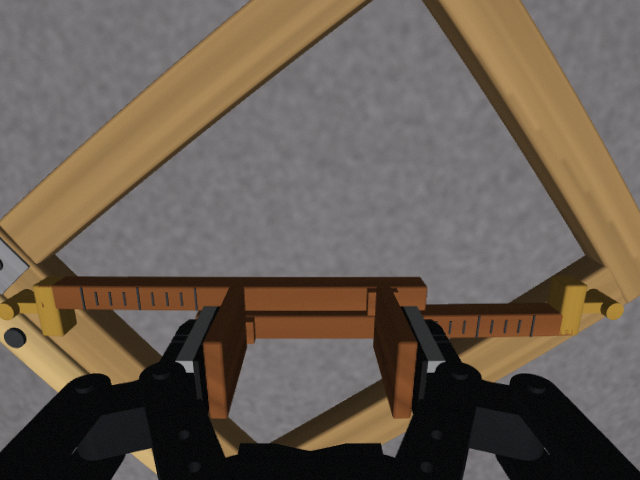

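The view shows the near-left inside corner at (38,264) beside the plate and the far inside corner at about (591,260). The rule's pins are at (8,309) and (613,305), still above the bars.

```bash
cat >> h.py <<'E'
def fit(ci,hp,tp,zp,c1,c2,zc=20):
    h,t=atz(ci,hp,zp),atz(ci,tp,zp);a,b=atz(ci,c1,zc),atz(ci,c2,zc)
    an=lambda p,q:np.arctan2(q[1]-p[1],q[0]-p[0])
    e=((a+b)-(h+t))[:2]/2; o=readout.get_obs();Rc=R.from_euler('xyz',o["orientation"])
    print("pins",h,t,np.linalg.norm(h-t),"corners",a,b,np.linalg.norm(a-b),an(a,b))
    print("mid shift tool (mm)",Rc.inv().apply([*e,0]),"yaw change",an(a,b)-an(h,t),"pin mid-tcp tool",Rc.inv().apply((h+t)/2-np.array(o["tool_pos"])))
E
python3 - <<'E'
from h import *
np.set_printoptions(precision=3,suppress=True)
ci=eyes.camera_info("wrist")
fit(ci,(8,309),(613,305),66,(38,264),(591,260))
im=cv2.imread("pics/w4.png")
a=cv2.resize(im[230:340,0:130],None,fx=3,fy=3,interpolation=3);b=cv2.resize(im[230:340,510:640],None,fx=3,fy=3,interpolation=3)
cv2.imwrite("pics/w4c.png",np.hstack([a,b]))
E
```

```text
pins [426.982 180.438  66.   ] [651.518  43.375  66.   ] 263.0640841963519 corners [415.682 190.631  20.   ] [669.95  35.55  20.  ] 297.82860412273817 -0.5476755203058354
mid shift tool (mm) [2.885 2.407 0.003] yaw change 0.0003786771420721813 pin mid-tcp tool [-0.313 -0.85   9.841]
```

View pics/w4c.png

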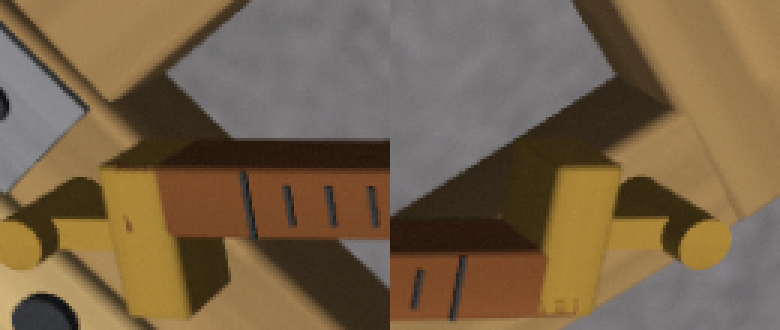

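The enlarged crop puts the top-edge corners at (37.3,263.3) and (604,265.7). The pin tops are at (8.3,311) and (616,311.7).

Run:
```python
from h import *
np.set_printoptions(precision=3,suppress=True)
ci=eyes.camera_info("wrist")
fit(ci,(8.3,311),(616,311.7),66,(37.3,263.3),(604,265.7))
for z in(0,): print([atz(ci,p,z) for p in((56,254),(585.7,255))])
```

```text
pins [426.372 179.666  66.   ] [651.731  39.339  66.   ] 265.47792789301565 corners [415.627 191.139  20.   ] [675.326  28.248  20.   ] 306.55723318427783 -0.5602000433555713
mid shift tool (mm) [3.548 5.36  0.006] yaw change -0.003269434642655944 pin mid-tcp tool [-2.461  0.248  9.842]
[array([413.046, 190.297,   0.   ]), array([676.988,  25.731,   0.   ])]
```

Call:
jog_arm --pt "0.002 0.003 0 0 0 0 0.25" --pt "0.0035 0.0054 0.005 0 0 0.003 0.25" --pt "0.0035 0.0054 0.02 0 0 0.003 0.25" --pt "0.0035 0.0054 0.035 0 0 0.003 0.25" --pt "0.0035 0.0054 0.045 0 0 0.003 0.25"

```text
time_s: 6.2
tool_pos: [544.8, 112.8, 28.0]
orientation: [-3.14, 0.002, 1.015]
contact_force: [0.8, 0.5, -2.5]
finger_gap: 64.0
grip_force: 4.8
```

Call:
jog_arm --pt "0 0 0 0 0 0 0.3" --pt "0 0 0 0 0 0 0.36" --pt "0 0 0 0 0 0 0.42" --pt "0 0 0 0 0 0 0.48" --pt "0 0 0 0 0 0 0.53"

```text
time_s: 6.7
tool_pos: [546.0, 114.0, 30.8]
orientation: [3.141, -0.001, 1.016]
contact_force: [-1.1, 2.3, -0.1]
finger_gap: 40.4
grip_force: 7.4
```

Call:
jog_arm --pt "0 0 0 0 0 0 0.54" --pt "0 0 0 0 0 0 0.54"

```text
time_s: 6.9
tool_pos: [545.9, 113.7, 30.5]
orientation: [-3.142, -0.001, 1.016]
contact_force: [-2.0, 3.0, -0.2]
finger_gap: 39.3
grip_force: 7.9
```

Run:
```python
from h import *
np.set_printoptions(precision=3,suppress=True)
o=readout.get_obs();print({k:np.round(v,3) for k,v in o.items() if k!='tau'})
im,ci=snap("wrist")
im=im[:,:,::-1]
a=cv2.resize(im[260:430,0:130],None,fx=3,fy=3,interpolation=3);b=cv2.resize(im[260:430,510:640],None,fx=3,fy=3,interpolation=3)
cv2.imwrite("pics/w5c.png",np.hstack([a,b]))
```

```text
{'time_s': np.float64(6.9), 'joints': array([-0.065,  0.57 , -0.299,  1.918,  0.252,  0.689, -1.07 ]), 'joint_vel': array([ 0.002,  0.001,  0.005,  0.002,  0.001,  0.002, -0.001]), 'tool_pos': array([545.891, 113.697,  30.547]), 'orientation': array([-3.142, -0.001,  1.016]), 'contact_force': array([-1.996,  3.046, -0.205]), 'torque': array([0.663, 0.281, 0.242]), 'grip_force': np.float64(7.918), 'finger_gap': np.float64(39.264)}
```

View pics/w5c.png

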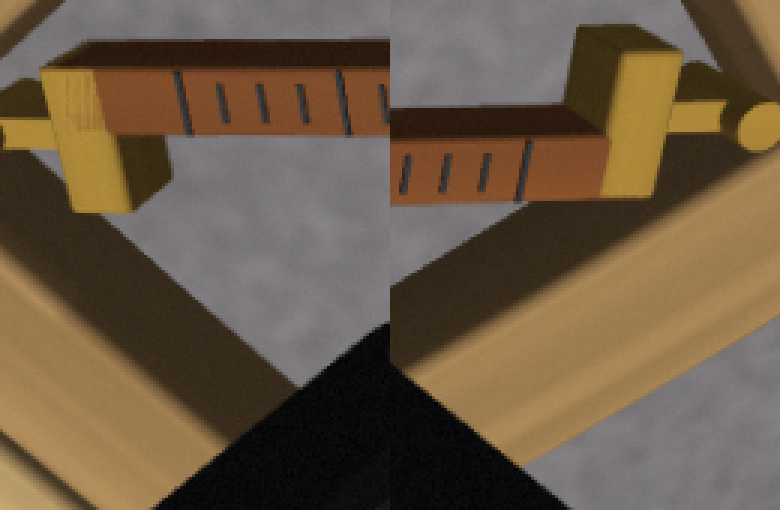

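The crop shows the toe pin at (757,125), hard up by the far corner, with the heel side still free. The wrist reads about 3 N along the diagonal from the toe side, so I shift the hand toward the heel before squeezing further.

Call:
jog_arm --pt "0.0005 -0.002 0 0 0 0 0.54" --pt "0.0005 -0.004 0 0 0 0 0.54" --pt "0.0005 -0.004 0 0 0 0 0.55" --pt "0.0005 -0.004 0 0 0 0 0.56" --pt "0.0005 -0.004 0 0 0 0 0.56"

```text
time_s: 7.45
tool_pos: [542.9, 115.3, 30.3]
orientation: [3.141, 0.0, 1.014]
contact_force: [0.0, 0.2, -1.4]
finger_gap: 37.8
grip_force: 6.6
```

Call:
jog_arm --pt "0 0 0 0 0 0 0.57" --pt "0 0 0 0 0 0 0.58" --pt "0 0 0 0 0 0 0.59" --pt "0 0 0 0 0 0 0.59"

```text
time_s: 7.85
tool_pos: [542.9, 115.6, 30.3]
orientation: [3.142, 0.0, 1.015]
contact_force: [-0.4, -0.1, -1.0]
finger_gap: 35.0
grip_force: 6.8
```

Call:
jog_arm --pt "0 0 0 0 0 0 0.6" --pt "0 0 0 0 0 0 0.605" --pt "0 0 0 0 0 0 0.605"

```text
time_s: 8.15
tool_pos: [542.9, 115.6, 30.3]
orientation: [3.141, 0.0, 1.015]
contact_force: [0.8, 0.4, -1.3]
finger_gap: 34.2
grip_force: 7.1
```

Call:
jog_arm --pt "0 0 0 0 0 0 0.612" --pt "0 0 0 0 0 0 0.612"

```text
time_s: 8.35
tool_pos: [542.9, 115.6, 30.3]
orientation: [3.141, 0.0, 1.015]
contact_force: [0.3, -0.3, -1.1]
finger_gap: 33.3
grip_force: 7.5
```

Call:
jog_arm --pt "0 0 0 0 0 0 0.618" --pt "0 0 0 0 0 0 0.618"

```text
time_s: 8.55
tool_pos: [543.0, 115.5, 30.3]
orientation: [3.141, 0.0, 1.015]
contact_force: [0.9, -0.9, -1.1]
finger_gap: 33.0
grip_force: 7.8
```

Call:
jog_arm --pt "0 0 0 0 0 0 0.618" --pt "0 0 0 0 0 0 0.618"

```text
time_s: 8.75
tool_pos: [542.9, 115.6, 30.3]
orientation: [3.141, -0.0, 1.015]
contact_force: [1.3, -1.7, -1.4]
finger_gap: 32.8
grip_force: 7.9
```

Call:
jog_arm --pt "0 0.0003 0 0 0 0 0.624" --pt "0 0.0003 0 0 0 0 0.624" --pt "0 0.0003 0 0 0 0 0.624"

```text
time_s: 9.05
tool_pos: [543.2, 115.6, 30.4]
orientation: [3.141, -0.0, 1.015]
contact_force: [1.2, -0.9, -1.1]
finger_gap: 32.1
grip_force: 8.0
```

Run:
```python
from h import *
o=readout.get_obs();print({k:np.round(v,2).tolist() for k,v in o.items() if k in("tool_pos","contact_force","torque","grip_force","finger_gap")})
im,ci=snap("wrist");im=im[:,:,::-1]
a=cv2.resize(im[230:400,0:130],None,fx=3,fy=3,interpolation=3);b=cv2.resize(im[230:400,510:640],None,fx=3,fy=3,interpolation=3)
cv2.imwrite("pics/w6c.png",np.hstack([a,b]))
```

```text
{'tool_pos': [543.19, 115.56, 30.36], 'contact_force': [1.19, -0.94, -1.05], 'torque': [-0.14, -0.2, 0.2], 'grip_force': 7.96, 'finger_gap': 32.08}
```

Call:
jog_arm --pt "0 0.0003 0 0 0 0 0.63" --pt "0 0.0003 0 0 0 0 0.63" --pt "0 0.0003 0 0 0 0 0.63"

```text
time_s: 9.4
tool_pos: [543.4, 115.5, 30.4]
orientation: [3.142, -0.0, 1.015]
contact_force: [0.4, -0.0, -0.6]
finger_gap: 31.6
grip_force: 9.7
```

Call:
jog_arm --pt "0 0.0003 0 0 0 0 0.635" --pt "0 0.0003 0 0 0 0 0.635" --pt "0 0.0003 0 0 0 0 0.635"

```text
time_s: 9.7
tool_pos: [543.4, 115.4, 30.3]
orientation: [-3.141, 0.0, 1.015]
contact_force: [-1.0, 0.9, 0.7]
finger_gap: 31.4
grip_force: 12.3
```

Both tips bear. The grip rose clear of the spring line while the net wrist force stayed near zero, so the first reading is about 302.5 mm. I ease off, lift out and turn to the second diagonal, which shares the same centre.

Call:
jog_arm --pt "0 0 0 0 0 0 0.6" --pt "0 0 0 0 0 0 0.5" --pt "0 0 0 0 0 0 0.4" --pt "0 0 0 0 0 0 0.3" --pt "0 0 0 0 0 0 0.25"

```text
time_s: 10.2
tool_pos: [543.6, 115.1, 30.3]
orientation: [-3.142, 0.0, 1.015]
contact_force: [-0.0, 1.0, -1.4]
finger_gap: 63.6
grip_force: 4.4
```

Call:
jog_arm --pt "0 0 0 0 0 0 0.25" --pt "0 0 -0.01 0 0 0 0.25" --pt "0 0 -0.025 0 0 0 0.25" --pt "0 0 -0.04 0 0 0 0.25" --pt "0 0 -0.045 0 0 0 0.25"

```text
time_s: 10.7
tool_pos: [545.0, 115.6, 78.1]
orientation: [3.139, -0.003, 1.015]
contact_force: [0.3, -0.3, -1.5]
finger_gap: 63.9
grip_force: 4.6
```

Call:
jog_arm --pt "0 0 0 0 0 -0.12 0.25" --pt "0 0 0 0 0 -0.25 0.25" --pt "0 0 0 0 0 -0.38 0.25" --pt "0 0 0 0 0 -0.52 0.25" --pt "0 0 0 0 0 -0.66 0.25"

```text
time_s: 11.2
tool_pos: [543.8, 115.0, 76.0]
orientation: [3.141, 0.0, 1.68]
contact_force: [0.2, 0.4, -3.0]
finger_gap: 64.3
grip_force: 4.4
```

Call:
jog_arm --pt "0 0 0 0 0 -0.14 0.25" --pt "0 0 0 0 0 -0.28 0.25" --pt "0 0 0 0 0 -0.42 0.25" --pt "0 0 0 0 0 -0.56 0.25" --pt "0 0 0 0 0 -0.658 0.25"

```text
time_s: 11.7
tool_pos: [543.8, 114.9, 75.9]
orientation: [3.141, 0.001, 2.338]
contact_force: [0.3, 0.9, -1.5]
finger_gap: 64.4
grip_force: 4.4
```

Call:
jog_arm --pt "0 0 0 0 0 0 0.25" --pt "0 0 0 0 0 0 0.25"

```text
time_s: 11.9
tool_pos: [543.8, 114.9, 75.7]
orientation: [3.141, 0.0, 2.329]
contact_force: [-0.0, -0.8, -1.5]
finger_gap: 63.9
grip_force: 4.4
```

Run:
```python
from h import *
o=readout.get_obs();print({k:np.round(v,2).tolist() for k,v in o.items() if k!="tau"})
im,ci=snap("wrist","w7");im=im[:,:,::-1]
a=cv2.resize(im[220:350,0:130],None,fx=3,fy=3,interpolation=3);b=cv2.resize(im[220:350,510:640],None,fx=3,fy=3,interpolation=3)
cv2.imwrite("pics/w7c.png",np.hstack([a,b]))
for q in["heel","toe","far_left","near_right"]:
    for r in eyes.place_of("wrist",q)[:2]: print(q,r["location"],r["score"],atz(ci,r["location"],20))
```

```text
{'time_s': 11.9, 'joints': [0.19, 0.57, -0.64, 1.88, 0.45, 0.84, 0.07], 'joint_vel': [-0.01, 0.0, 0.01, 0.0, -0.0, -0.0, -0.0], 'tool_pos': [543.77, 114.92, 75.65], 'orientation': [3.14, 0.0, 2.33], 'contact_force': [-0.01, -0.78, -1.53], 'torque': [0.05, -0.06, -0.02], 'grip_force': 4.43, 'finger_gap': 63.91}
heel [27.1, 295.6] 0.64 [442.22600048  -5.06361905  20.        ]
heel [37.3, 267.7] 0.64 [437.84881838  13.92350669  20.        ]
toe [590.2, 296.8] 0.58 [669.80718217 209.62852268  20.        ]
far_left [581.6, 269.3] 0.91 [651.94178116 215.55380183  20.        ]
near_right [37.3, 266.1] 0.84 [437.35815442  14.74201634  20.        ]
```

View pics/w7c.png

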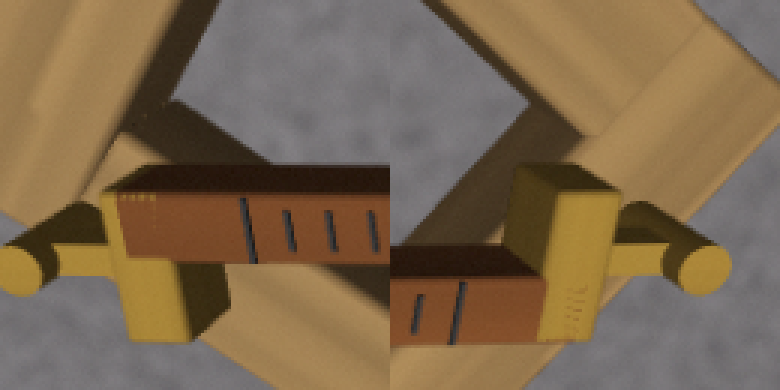

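The crop shows the near-right top corner at (40.7,263.3) and the far-left corner at (576.7,265) in full-image pixels. The pin tops are at (8,310) and (615.3,310).

Run:
```python
from h import *
np.set_printoptions(precision=3,suppress=True)
ci=eyes.camera_info("wrist")
fit(ci,(8,310),(615.3,310),70,(40.7,263.3),(576.7,265))
```

```text
pins [451.09   28.173  70.   ] [637.485 205.561  70.   ] 257.31232373757945 corners [438.059  17.63   20.   ] [647.279 215.476  20.   ] 287.95081967073094 0.7574638753919656
mid shift tool (mm) [ 0.889 -1.389 -0.   ] yaw change -0.0031818675957633324 pin mid-tcp tool [0.723 1.619 5.431]
```

Call:
jog_arm --pt "0.0018 -0.0014 0.003 0 0 0.003 0.25" --pt "0.0018 -0.0014 0.015 0 0 0.003 0.25" --pt "0.0018 -0.0014 0.03 0 0 0.003 0.25" --pt "0.0018 -0.0014 0.04 0 0 0.003 0.25" --pt "0.0018 -0.0014 0.045 0 0 0.003 0.25"

```text
time_s: 12.65
tool_pos: [540.3, 115.3, 28.3]
orientation: [-3.139, -0.001, 2.33]
contact_force: [0.8, -0.1, -1.9]
finger_gap: 64.1
grip_force: 4.5
```

Call:
jog_arm --pt "0 0 0 0 0 0 0.25" --pt "0 0 0 0 0 0 0.25"

```text
time_s: 12.85
tool_pos: [541.4, 115.7, 30.3]
orientation: [3.142, -0.0, 2.33]
contact_force: [0.1, 0.3, -1.8]
finger_gap: 64.1
grip_force: 4.5
```

Call:
jog_arm --pt "0 0 0 0 0 0 0.28" --pt "0 0 0 0 0 0 0.31" --pt "0 0 0 0 0 0 0.33" --pt "0 0 0 0 0 0 0.35" --pt "0 0 0 0 0 0 0.35"

```text
time_s: 13.35
tool_pos: [541.4, 115.4, 30.4]
orientation: [3.141, 0.0, 2.33]
contact_force: [0.0, 0.1, -1.7]
finger_gap: 55.6
grip_force: 5.5
```

Call:
jog_arm --pt "0 0 0 0 0 0 0.36" --pt "0 0 0 0 0 0 0.37" --pt "0 0 0 0 0 0 0.37"

```text
time_s: 13.65
tool_pos: [541.3, 115.5, 30.3]
orientation: [-3.142, -0.0, 2.33]
contact_force: [0.4, 0.7, -1.8]
finger_gap: 54.0
grip_force: 5.6
```

Call:
jog_arm --pt "0 0 0 0 0 0 0.38" --pt "0 0 0 0 0 0 0.385" --pt "0 0 0 0 0 0 0.385"

```text
time_s: 13.95
tool_pos: [541.3, 115.3, 30.3]
orientation: [-3.141, 0.0, 2.33]
contact_force: [0.2, -0.9, -1.9]
finger_gap: 52.9
grip_force: 6.2
```

Call:
jog_arm --pt "0 0 0 0 0 0 0.393" --pt "0 0 0 0 0 0 0.393"

```text
time_s: 14.15
tool_pos: [541.3, 115.3, 30.3]
orientation: [-3.141, 0.0, 2.329]
contact_force: [-0.4, -1.2, -1.8]
finger_gap: 52.2
grip_force: 7.4
```

Call:
jog_arm --pt "0 0 0 0 0 0 0.4" --pt "0 0 0 0 0 0 0.4"

```text
time_s: 14.35
tool_pos: [541.3, 115.3, 30.2]
orientation: [-3.141, 0.0, 2.329]
contact_force: [-0.8, -1.3, -1.1]
finger_gap: 51.4
grip_force: 8.0
```

Call:
jog_arm --pt "0 -0.0006 0 0 0 0 0.4" --pt "0 -0.0006 0 0 0 0 0.403" --pt "0 -0.0006 0 0 0 0 0.403"

```text
time_s: 14.65
tool_pos: [541.1, 115.3, 30.4]
orientation: [3.141, 0.0, 2.33]
contact_force: [0.2, 0.0, -2.4]
finger_gap: 51.2
grip_force: 8.1
```

Call:
jog_arm --pt "0 -0.0003 0 0 0 0 0.408" --pt "0 -0.0003 0 0 0 0 0.408" --pt "0 -0.0003 0 0 0 0 0.408"

```text
time_s: 14.95
tool_pos: [540.9, 115.1, 30.4]
orientation: [3.141, 0.0, 2.33]
contact_force: [1.2, 1.1, -1.5]
finger_gap: 50.9
grip_force: 7.4
```

Call:
jog_arm --pt "0 0.0002 0 0 0 0 0.414" --pt "0 0.0002 0 0 0 0 0.414" --pt "0 0.0002 0 0 0 0 0.414"

```text
time_s: 15.25
tool_pos: [540.9, 115.1, 30.4]
orientation: [3.141, 0.0, 2.33]
contact_force: [-0.3, -0.1, -1.0]
finger_gap: 50.4
grip_force: 8.4
```

Call:
jog_arm --pt "0 0 0 0 0 0 0.42" --pt "0 0 0 0 0 0 0.42" --pt "0 0 0 0 0 0 0.42"

```text
time_s: 15.55
tool_pos: [540.8, 115.1, 30.3]
orientation: [3.142, -0.0, 2.33]
contact_force: [-0.3, -0.1, -0.9]
finger_gap: 49.8
grip_force: 8.6
```

Call:
jog_arm --pt "0 0 0 0 0 0 0.425" --pt "0 0 0 0 0 0 0.425" --pt "0 0 0 0 0 0 0.425"

```text
time_s: 15.85
tool_pos: [540.8, 115.1, 30.3]
orientation: [3.142, -0.0, 2.33]
contact_force: [-0.2, 1.3, -1.2]
finger_gap: 49.2
grip_force: 8.4
```

Call:
jog_arm --pt "0 0 0 0 0 0 0.43" --pt "0 0 0 0 0 0 0.43" --pt "0 0 0 0 0 0 0.43"

```text
time_s: 16.15
tool_pos: [540.9, 115.0, 30.3]
orientation: [3.142, -0.0, 2.33]
contact_force: [1.3, 0.8, -2.5]
finger_gap: 48.9
grip_force: 9.2
```

Call:
jog_arm --pt "0 0.0003 0 0 0 0 0.433" --pt "0 0.0003 0 0 0 0 0.433" --pt "0 0.0003 0 0 0 0 0.433"

```text
time_s: 16.45
tool_pos: [541.0, 115.0, 30.3]
orientation: [-3.141, 0.0, 2.33]
contact_force: [0.4, 0.4, -2.1]
finger_gap: 48.3
grip_force: 8.8
```

Call:
jog_arm --pt "0 0 0 0 0 0 0.437" --pt "0 0 0 0 0 0 0.437" --pt "0 0 0 0 0 0 0.437"

```text
time_s: 16.75
tool_pos: [541.1, 115.1, 30.3]
orientation: [3.142, 0.0, 2.33]
contact_force: [1.7, 0.4, -1.8]
finger_gap: 48.0
grip_force: 10.1
```

Run:
```python
from h import *
np.set_printoptions(precision=1,suppress=True)
snap("top","top2");c=eyes.camera_info("top")
for q in["near_left","near_right","far_left","far_right"]:
    for r in eyes.place_of("top",q)[:1]: print(q,r["location"],r["score"],atz(c,r["location"],20))
a=cv2.imread("pics/top1.png",0);b=cv2.imread("pics/top2.png",0)
# far-bar outer edge region: shift of frame since before
for n,(r0,r1,c0,c1) in dict(fl=(205,225,213,235),fr=(195,212,300,318),near=(315,345,225,260)).items():
    s,resp=cv2.phaseCorrelate(np.float32(a[r0:r1,c0:c1]),np.float32(b[r0:r1,c0:c1]),cv2.createHanningWindow((c1-c0,r1-r0),cv2.CV_32F));print(n,np.round(s,2),round(resp,2))
```

```text
near_left [234.8, 321.5] 0.97 [406.4 197.1  20. ]
far_left [228.0, 221.4] 0.72 [655.7 216.4  20. ]
far_right [299.6, 209.2] 0.72 [682.5  36.   20. ]
fl [-0.5 -0.1] 0.46
fr [-0.  -0.2] 1.01
near [-0.1 -0. ] 1.01
```

Call:
jog_arm --pt "0 0.0004 0 0 0 0 0.438" --pt "0 0.0004 0 0 0 0 0.438" --pt "0 0.0004 0 0 0 0 0.438"

```text
time_s: 17.3
tool_pos: [541.2, 115.3, 30.2]
orientation: [-3.141, 0.0, 2.33]
contact_force: [-0.8, -1.7, -0.0]
finger_gap: 48.4
grip_force: 8.7
```

Call:
jog_arm --pt "0 0 0 0 0 0 0.441" --pt "0 0 0 0 0 0 0.441" --pt "0 0 0 0 0 0 0.441"

```text
time_s: 17.6
tool_pos: [541.3, 115.4, 30.3]
orientation: [-3.141, 0.0, 2.33]
contact_force: [0.4, -1.1, -1.0]
finger_gap: 47.9
grip_force: 9.6
```

Call:
jog_arm --pt "0 0 0 0 0 0 0.446" --pt "0 0 0 0 0 0 0.446" --pt "0 0 0 0 0 0 0.446"

```text
time_s: 17.9
tool_pos: [541.4, 115.5, 30.3]
orientation: [3.142, 0.0, 2.33]
contact_force: [0.9, -0.4, -0.9]
finger_gap: 47.0
grip_force: 10.0
```

Call:
jog_arm --pt "0 0 0 0 0 0 0.45" --pt "0 0 0 0 0 0 0.45" --pt "0 0 0 0 0 0 0.45"

```text
time_s: 18.2
tool_pos: [541.4, 115.7, 30.4]
orientation: [3.141, -0.0, 2.33]
contact_force: [1.4, 0.1, -0.7]
finger_gap: 47.1
grip_force: 10.7
```

Both tips bear at about 286.5 mm against 302.5 mm, so the second diagonal is shorter and the rule already sits in it. For a square frame both should read about 294.5 mm. I spread slowly, with the hand following the corner.

Call:
jog_arm --pt "0.0005 0.0004 0 0 0 -0.004 0.459" --pt "0.001 0.0008 0 0 0 -0.007 0.468" --pt "0.0015 0.0012 0 0 0 -0.011 0.477" --pt "0.002 0.0016 0 0 0 -0.015 0.486" --pt "0.002 0.0016 0 0 0 -0.015 0.486"

```text
time_s: 18.7
tool_pos: [541.2, 118.2, 30.5]
orientation: [3.141, 0.0, 2.345]
contact_force: [-0.6, 0.1, 4.8]
finger_gap: 43.7
grip_force: 10.2
```

Call:
jog_arm --pt "0 0 0 0 0 0 0.486" --pt "0 0 0 0 0 0 0.486"

```text
time_s: 18.9
tool_pos: [541.2, 118.2, 30.4]
orientation: [3.141, 0.0, 2.345]
contact_force: [-0.7, -0.3, 4.7]
finger_gap: 44.0
grip_force: 10.2
```

Call:
jog_arm --pt "0.0005 0.0004 -0.0008 0 0 -0.004 0.495" --pt "0.001 0.0008 -0.0015 0 0 -0.007 0.504" --pt "0.0015 0.0012 -0.0015 0 0 -0.011 0.513" --pt "0.002 0.0016 -0.0015 0 0 -0.015 0.522" --pt "0.002 0.0016 -0.0015 0 0 -0.015 0.522"

```text
time_s: 19.4
tool_pos: [540.7, 120.6, 31.4]
orientation: [-3.141, -0.0, 2.36]
contact_force: [1.2, 1.6, -8.9]
finger_gap: 40.9
grip_force: 11.4
```

Call:
jog_arm --pt "0.0004 0.0003 0 0 0 -0.003 0.53" --pt "0.0008 0.0006 0 0 0 -0.006 0.538" --pt "0.0008 0.0006 0 0 0 -0.006 0.538" --pt "0.0008 0.0006 0 0 0 -0.006 0.538"

```text
time_s: 19.8
tool_pos: [540.6, 121.6, 31.7]
orientation: [-3.141, -0.0, 2.366]
contact_force: [2.2, 1.8, -10.5]
finger_gap: 39.8
grip_force: 12.2
```

Run:
```python
from h import *
np.set_printoptions(precision=1,suppress=True)
o=readout.get_obs();print({k:np.round(v,2).tolist() for k,v in o.items() if k in("tool_pos","contact_force","torque","grip_force","finger_gap")})
snap("top","top3");c=eyes.camera_info("top")
a=cv2.imread("pics/top1.png",0);b=cv2.imread("pics/top3.png",0)
P=[[646.4,210.4,20],[670,32,20]]
for n,(r0,r1,c0,c1) in dict(fl=(200,230,208,240),fr=(190,218,292,324),near=(315,345,225,260)).items():
    s,resp=cv2.phaseCorrelate(np.float32(a[r0:r1,c0:c1]),np.float32(b[r0:r1,c0:c1]),cv2.createHanningWindow((c1-c0,r1-r0),cv2.CV_32F));print(n,np.round(s,2),round(resp,2))
print(proj(c,[650,120,20])-proj(c,[648.1,133.4,20]))
```

```text
{'tool_pos': [540.57, 121.65, 31.67], 'contact_force': [2.18, 1.82, -10.51], 'torque': [0.6, -0.67, -0.19], 'grip_force': 12.17, 'finger_gap': 39.77}
fl [-0.1 -0.2] 0.71
fr [-24.8 -17. ] 0.03
near [-0.  -0.1] 1.0
[ 5.3 -0.9]
```

Call:
jog_arm --pt "0 0 0.0006 0 0 0 0.538" --pt "0 -0.0004 0.0012 0 0 0 0.541" --pt "0 -0.0004 0.0012 0 0 0 0.541" --pt "0 -0.0004 0.0012 0 0 0 0.541"

```text
time_s: 20.25
tool_pos: [540.7, 121.7, 31.3]
orientation: [3.141, 0.0, 2.366]
contact_force: [-1.8, 2.0, 5.0]
finger_gap: 39.5
grip_force: 13.9
```

Run:
```python
from h import *
np.set_printoptions(precision=2,suppress=True)
snap("top","top4");c=eyes.camera_info("top")
a=cv2.imread("pics/top1.png",0);b=cv2.imread("pics/top4.png",0)
for n,(r0,r1,c0,c1) in dict(fr=(196,222,303,320),fl=(208,228,216,228),near=(320,340,225,245)).items():
    t=a[r0:r1,c0:c1];m=cv2.matchTemplate(b[r0-12:r1+12,c0-12:c1+12],t,cv2.TM_CCOEFF_NORMED);_,v,_,l=cv2.minMaxLoc(m);print(n,l[0]-12,l[1]-12,round(v,3))
    row=m[l[1],max(l[0]-1,0):l[0]+2];print(row)
```

```text
fr -5 1 0.639
[0.52 0.64 0.46]
fl -9 -7 0.232
[0.19 0.23 0.18]
near 0 0 0.969
[0.75 0.97 0.75]
```

Call:
jog_arm --pt "0 0 0 0 0 0 0.52" --pt "0 0 0 0 0 0 0.5" --pt "0 0 0 0 0 0 0.5"

```text
time_s: 20.6
tool_pos: [540.3, 121.0, 30.3]
orientation: [-3.141, -0.0, 2.366]
contact_force: [-0.4, 0.8, -2.0]
finger_gap: 42.7
grip_force: 6.2
```

Call:
jog_arm --pt "0 0 0 0 0 0 0.51" --pt "0 0 0 0 0 0 0.52" --pt "0 0 0 0 0 0 0.52" --pt "0 0 0 0 0 0 0.52"

```text
time_s: 21.0
tool_pos: [540.4, 121.3, 30.5]
orientation: [-3.141, -0.0, 2.366]
contact_force: [0.1, 0.7, -1.9]
finger_gap: 41.1
grip_force: 7.0
```

Call:
jog_arm --pt "0 0 0 0 0 0 0.53" --pt "0 0 0 0 0 0 0.53" --pt "0 0 0 0 0 0 0.53"

```text
time_s: 21.3
tool_pos: [540.6, 121.5, 30.7]
orientation: [3.141, 0.0, 2.366]
contact_force: [1.2, 0.9, -2.1]
finger_gap: 40.1
grip_force: 7.5
```

Call:
jog_arm --pt "0 0 0 0 0 0 0.536" --pt "0 0 0 0 0 0 0.536" --pt "0 0 0 0 0 0 0.536"

```text
time_s: 21.6
tool_pos: [540.7, 121.7, 30.8]
orientation: [3.141, 0.0, 2.366]
contact_force: [1.4, 3.0, -1.3]
finger_gap: 40.0
grip_force: 10.1
```

The second diagonal now bears at about 294.2 mm, and the first works out at about 295 mm from the parallelogram. I ease off, lift the rule out and carry it to the free bench on the -y side.

Call:
jog_arm --pt "0 0 0 0 0 0 0.5" --pt "0 0 0 0 0 0 0.42" --pt "0 0 0 0 0 0 0.34" --pt "0 0 0 0 0 0 0.26" --pt "0 0 0 0 0 0 0.25"

```text
time_s: 22.1
tool_pos: [540.3, 121.0, 30.5]
orientation: [-3.141, 0.0, 2.366]
contact_force: [0.4, 0.2, -0.3]
finger_gap: 63.7
grip_force: 4.4
```

Call:
jog_arm --pt "0 0 -0.008 0 0 0 0.25" --pt "0 0 -0.022 0 0 0 0.25" --pt "0 0 -0.04 0 0 0 0.25" --pt "0 0 -0.055 0 0 0 0.25" --pt "0 0 -0.06 0 0 0 0.25"

```text
time_s: 22.6
tool_pos: [541.6, 121.7, 93.2]
orientation: [3.139, 0.002, 2.366]
contact_force: [0.5, -0.1, -0.8]
finger_gap: 64.2
grip_force: 4.5
```

Call:
jog_arm --pt "-0.015 -0.013 0 0 0 0.08 0.25" --pt "-0.035 -0.032 0 0 0 0.17 0.25" --pt "-0.058 -0.052 0 0 0 0.26 0.25" --pt "-0.08 -0.073 0 0 0 0.35 0.25" --pt "-0.103 -0.0935 0 0 0 0.45 0.25"

```text
time_s: 23.1
tool_pos: [548.3, -18.8, 90.8]
orientation: [3.142, 0.0, 1.912]
contact_force: [1.2, -0.5, -1.0]
finger_gap: 63.9
grip_force: 4.5
```

Call:
jog_arm --pt "-0.03 -0.009 0 0 0 0.1 0.25" --pt "-0.06 -0.018 0 0 0 0.2 0.25" --pt "-0.08 -0.023 0 0 0 0.27 0.25" --pt "-0.089 -0.026 0 0 0 0.296 0.25" --pt "-0.089 -0.026 0 0 0 0.296 0.25"

```text
time_s: 23.6
tool_pos: [554.1, -110.9, 90.5]
orientation: [-3.141, 0.0, 1.619]
contact_force: [-0.4, -0.1, -0.7]
finger_gap: 64.4
grip_force: 4.5
```

Run:
```python
from h import *
o=readout.get_obs();print({k:np.round(v,2).tolist() for k,v in o.items() if k!="tau"})
snap("top","top5")
for q in["rule","spare_bars"]: print(q,eyes.find_in("top",q)[:1])
a=cv2.imread("pics/top1.png",0);b=cv2.imread("pics/top5.png",0)
for n,(r0,r1,c0,c1) in dict(fr=(196,222,303,320),fl=(208,228,216,228),near=(320,340,225,245)).items():
    t=a[r0:r1,c0:c1];m=cv2.matchTemplate(b[r0-12:r1+12,c0-12:c1+12],t,cv2.TM_CCOEFF_NORMED);_,v,_,l=cv2.minMaxLoc(m);print(n,l[0]-12,l[1]-12,round(v,3))
c=eyes.camera_info("top")
for q in["near_left","near_right","far_left","far_right"]:
    for r in eyes.place_of("top",q)[:1]: print(q,r["score"],atz(c,r["location"],20))
```

```text
{'time_s': 23.6, 'joints': [0.46, 0.52, -0.46, 1.86, 0.3, 0.84, -0.1], 'joint_vel': [-0.03, -0.0, -0.04, 0.01, -0.0, -0.0, 0.01], 'tool_pos': [554.09, -110.89, 90.54], 'orientation': [-3.14, 0.0, 1.62], 'contact_force': [-0.39, -0.13, -0.67], 'torque': [-0.01, 0.04, 0.02], 'grip_force': 4.5, 'finger_gap': 64.4}
rule [{'extent': [367.5, 293.2, 11.7, 26.7], 'score': 0.46}]
spare_bars [{'extent': [484.6, 239.2, 29.8, 83.2], 'score': 0.91}]
fr -5 1 0.631
fl -5 1 0.62
near 0 0 0.967
near_left 0.66 [407.09766484 194.4204532   20.        ]
near_right 0.74 [436.65731635  18.76884361  20.        ]
far_left 0.96 [656.64365321 231.15013426  20.        ]
far_right 0.85 [672.53008683  50.74106173  20.        ]
```

Call:
jog_arm --pt "0 0 0.012 0 0 0 0.25" --pt "0 0 0.03 0 0 0 0.25" --pt "0 0 0.048 0 0 0 0.25" --pt "0 0 0.058 0 0 0 0.25" --pt "0 0 0.061 0 0 0 0.25"

```text
time_s: 24.45
tool_pos: [553.2, -109.8, 28.0]
orientation: [-3.139, -0.001, 1.62]
contact_force: [-0.4, 0.4, -1.1]
finger_gap: 64.3
grip_force: 4.6
```

Call:
jog_arm --pt "0 0 0.001 0 0 0 0.25" --pt "0 0 0.002 0 0 0 0.25" --pt "0 0 0.003 0 0 0 0.25"

```text
time_s: 24.75
tool_pos: [554.7, -110.2, 27.3]
orientation: [3.14, 0.0, 1.62]
contact_force: [-0.3, 0.5, -1.9]
finger_gap: 64.4
grip_force: 4.6
```

Call:
jog_arm --pt "0 0 0.001 0 0 0 0.25" --pt "0 0 0.002 0 0 0 0.25" --pt "0 0 0.0025 0 0 0 0.25"

```text
time_s: 25.05
tool_pos: [554.2, -110.1, 24.2]
orientation: [3.141, 0.0, 1.62]
contact_force: [-0.5, -0.9, -2.0]
finger_gap: 64.0
grip_force: 4.6
```

Call:
jog_arm --pt "0 0 0.001 0 0 0 0.25" --pt "0 0 0.002 0 0 0 0.25" --pt "0 0 0.002 0 0 0 0.25"

```text
time_s: 25.35
tool_pos: [554.3, -110.3, 22.7]
orientation: [3.141, 0.001, 1.62]
contact_force: [-1.8, -0.4, 5.9]
finger_gap: 64.4
grip_force: 5.0
```

On the bench. I open the fingers and rise.

Call:
jog_arm --pt "0 0 -0.001 0 0 0 0.2" --pt "0 0 -0.001 0 0 0 0.1" --pt "0 0 -0.001 0 0 0 0" --pt "0 0 -0.001 0 0 0 0" --pt "0 0 -0.001 0 0 0 0"

```text
time_s: 25.85
tool_pos: [554.1, -110.1, 23.1]
orientation: [-3.142, -0.0, 1.62]
contact_force: [0.3, 0.5, -0.3]
finger_gap: 85.5
grip_force: 0.0
```

Call:
jog_arm --pt "0 0 -0.015 0 0 0 0" --pt "0 0 -0.05 0 0 0 0" --pt "0 0 -0.09 0 0 0 0" --pt "0 0 -0.13 0 0 0 0" --pt "0 0 -0.17 0 0 0 0"

```text
time_s: 26.35
tool_pos: [553.9, -109.8, 195.9]
orientation: [3.141, 0.0, 1.62]
contact_force: [0.8, -0.3, -0.5]
finger_gap: 85.5
grip_force: 0.0
```

Call:
jog_arm --pt "0 0 0 0 0 0 0" --pt "0 0 0 0 0 0 0" --pt "0 0 0 0 0 0 0"

```text
time_s: 26.65
tool_pos: [553.4, -110.2, 192.6]
orientation: [-3.14, -0.0, 1.62]
contact_force: [-0.4, -0.6, 0.5]
finger_gap: 85.6
grip_force: 0.0
```

Run:
```python
from h import *
np.set_printoptions(precision=1,suppress=True)
o=readout.get_obs();print(o["time_s"],o["tool_pos"],o["contact_force"],o["finger_gap"])
im,ci=snap("wrist","w9")
for q in["heel","toe","rule"]:
    for r in eyes.place_of("wrist",q)[:1]: print(q,r["location"],r["score"],atz(ci,r["location"],0))
for r in eyes.find_in("wrist","rule")[:1]: print(r)
snap("scene","s9");C=eyes.camera_info("scene")
for r in eyes.place_of("scene","rule")[:1]: print(r,atz(C,r["location"],0))
```

```text
26.65 [ 553.4 -110.2  192.6] [-0.4 -0.6  0.5] 85.57238457215414
heel [160.4, 208.9] 0.62 [ 426.1 -118.6    0. ]
toe [463.6, 206.2] 0.78 [ 682.6 -103.5    0. ]
rule [311.2, 205.5] 0.62 [ 553.8 -109.6    0. ]
{'extent': [310.0, 219.6, 324.3, 51.1], 'score': 0.56}
{'location': [300.2, 216.9], 'score': 0.72} [ 555.4 -121.6    0. ]
```

The rule lies flat, with heel to toe measuring 257 mm, and the hand is clear.

```bash
python3 -c "
from cell import job
print(job.hand_in())"
```

```text
the job is handed in; nothing more can be done
None
```

The job is handed in: the diagonals read about 302.5 mm (plate corner) and 286.5 mm, so I spread the second to about 294.2 mm. The first should then be about 295 mm, worked out from the frame's geometry rather than re-measured, and the rule lies flat beside the frame.

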